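Crank down the stabiliser leg of a microscope boom stand

TASK

The microscope boom stand still wobbles because its crank-operated stabiliser leg hangs clear of the packing disc below it. Turn the crank clockwise (seen from above) until the foot meets the disc and the crank turns clearly heavier, about a quarter of a turn past first touch, then let go; do not force it much further. Leave the other things on the bench where they are.

Things in the scene. Friction and masses are not known exactly. Their poses are not given: they have to be found in the camera images.
- stand: fixed black microscope boom stand with a stabiliser jack on the end of an outrigger beam. Origin on the bench, straight below the upright crank axis of the jack; z up. The beam (z 111 to 145 mm) runs along its -y to the base plate (240 x 190 mm), which is centred at (40, -255) mm and carries a column and a microscope 350 mm tall at (-60 to 200, -330 to -210) mm. The jack's gear housing is 56 x 56 mm, z 100 to 175 mm; nothing but the crank stands above it
- crank_axis (a point): point on the crank's upright axis, 230 mm above the bench, at the height of the middle of the crank's knob
- knob_mid (a point): middle of the crank's black handle knob: an upright cylinder 27 mm in diameter and 50 mm tall (25 mm above and below this point) that spins freely on its pin, so it can be held from above without turning the hand. It circles the crank axis at a radius of 58 mm. Below it is the flat steel crank arm, top at 202 mm above the bench; the hub does not rise above 204 mm. The point's frame turns with the crank: its x points from the axis outwards to the knob
- crank (a joint): crank angle in rad, many turns; grows clockwise seen from above, lowering the leg 30 mm a turn (4.775 mm per rad). At 0 the unloaded foot's underside is 75 mm above the bench; starts at 0 to 5. Drags a steady 0.50 N m (9 N at the knob); once the foot bears, 0.18 N m more per rad turned (3 N at the knob), so 14 N a quarter turn past touch. Let go, the gear holds foot loads up to 100 N
- foot: round rubber-soled foot of the leg, 60 mm in diameter, 17 mm high; origin at the centre of its underside. It sits on a stiff spring (8 N per mm, 20 mm travel) on the leg: after touching, it stays still while the leg goes on down and its load rises 38 N per rad of crank (240 N a turn), a quarter turn giving some 60 N
- disc_thin: loose plain aluminium packing disc, 100 mm in diameter, 12 mm thick, origin at the centre of its underside. Either this or the thick one lies on the bench under the foot; the other is a spare lying beside the jack
- disc_thick: loose plain aluminium packing disc, 100 mm in diameter, 24 mm thick, origin at the centre of its underside
- bottle: bystander: amber glass reagent bottle, 60 mm in diameter, about 120 mm tall, origin at the centre of its underside
- slide_box: bystander: closed wooden slide box, 100 x 80 x 32 mm, origin at the centre of its underside
- beaker: bystander: small glass beaker, 64 mm in diameter, 85 mm tall, origin at the centre of its underside
Mind the look-alikes: they are no part of the job. Leave any purple or red look-alike of the disc_thick alone.

How it is judged:
By the outcome, as a careful person would: the job done as asked, in the order asked, and still so for the second after the job is handed in, with the robot touching nothing.
It also fails if it takes over 59 s, if anything falls off the work surface, if the arm or the gripper's body presses on something with over 40 N, if the wrist force passes 120 N, or if a joint passes its speed limit or range.

ROBOT

A 7-joint arm with a two-finger parallel gripper is mounted at the origin on the work surface. World frame = base frame: x ahead of the robot, y to its left, z up, the work surface at z = 0. Lengths are in m, angles in rad, forces in N, time in s.
With the tool pointing down it reaches from about 0.4 to 0.925 m from the base axis. Payload 4.1 kg.
Tool frame: the origin (TCP) lies between the finger pads; the fingertips stand 14 mm ahead of it and the grasp point (between the pads) lies 5 mm behind it; y points along the fingers, z is the direction in which the jaws open and shut, and the axes are right-handed (so a half turn about y gives the same grasp; the last joint's range is limited). The gripper opens to 85 mm and grips with 20 to 120 N. Pads are 22 mm wide; open, the fingers measure 114 mm over their backs; the gripper's body (76 mm by 85 mm) begins 54 mm behind the grasp point. The pads swing forward as they close: fully open they stand 13 mm farther back than shut.
Start: joints at [1.238, 0.398, 0.045, 1.537, -0.019, 1.207, -0.051], TCP at [0.151, -0.632, 0.245] pointing down, gripper open.
Joint ranges: [-2.82, 2.82], [-0.49, 2.23], [-1.37, 1.46], [0, 2.46], [-1.36, 4.5], [0.23, 2], [-2.94, 2.94]. Speed limits (rad/s): [2.57, 2.57, 3.14, 3.14, 3.14, 3.14, 3.14].

INTERFACE

Orientations are given as a unit quaternion [w, x, y, z].
In Python, from station import observe, camera, camera_info, close_job gives the robot as it stands.
- The arm moves only by the shell command python3 -m creep 'ROWS' [OPENING] [FORCE]. ROWS is JSON, a list that holds one entry, the list of rows, each a list of 4 numbers: the shift along the tool's x, y, z in mm, then the turn about the tool's y in degrees. In form: [[[dx, dy, dz, yaw], ...]]. A call has 1 to 12 rows; each row shifts and turns the commanded pose from where the row before left it, along the tool's axes as they then stand; what a row does not reach is not made up. A row lasts 1/12 s, in which the tool goes at most 41.7 mm and 7.16 degrees, less where a joint would pass 70% of its speed; a pose out of reach is approached as far as the arm can. A call with a gripper value outside its range is refused whole. OPENING is the finger opening in mm, from 0 to 85.4, set as the call begins (- or left out, the last holds). The fingers move at their own pace and stop on an object; FORCE is the grip in N (left out, the last holds). Time passes only in rows, so rows that do not move let the fingers close. It gives the time, the measured TCP pose, the force and the opening at its end, in the units of the state.
- observe(): the state, without advancing time (a new reading comes with each control period).
- camera(name): name is "scene" or "top" or "wrist"; returns (picture, depth): 400x640x3 uint8, red, green, blue; 400x640 float32, m along the optical axis (not along the pixel's ray), 0 where there is no reading.
- camera_info(name): a dict with "intrinsics" (3x3 intrinsics, pixels), "extrinsics" (4x4, takes a point from camera to world coordinates); the wrist camera has in their place "mount" (4x4, takes a point from camera to tool coordinates, whose origin is the TCP and whose axes are the tool frame's). Camera axes: x right, y down, z forward; pixel columns grow to the right and rows downward; lengths in m; the calibration is good to about 2 mm. A picture is of the moment at which its call begins: read the wrist's pose just before it. camera_info takes no time and is no camera call.
- close_job(): hands the job in, once; it reports no verdict.
The state is a dict: "time": time; "joint_positions": joint angles; "qd": joint speeds; "effort": joint torques, N m; "eef_pos": TCP position; "orientation": TCP orientation; "ft_force": force on the tool from outside, world axes, zero at the start; "moment": the same for the moment, N m; "opening": opening from 0.0 (shut) to 1.0 (fully open).
Only numpy, scipy, OpenCV 4.12 (cv2) and the standard library are available. Lean on these libraries where they do the work, as an engineer would, in place of code of your own. Each camera call takes 0.05 s, during which the arm holds its last target. There are 200 camera calls.

## Working session

There is one attempt and no reset: what is moved stays moved. The work goes in short steps, Python scripts to look and compute and a shell command to move; the robot and the scene stay as the last step left them, time stands still between calls to the robot, and variables do not carry over. Pictures are saved under pics/ and viewed, about 8 in all and at most 12, crops included, and the job is handed in when it is done.

```bash
ls; mkdir -p pics; python3 - <<'E'
from station import *
import cv2,numpy as np
s=observe();print(s)
for n in("scene","top"):
    p,d=camera(n);cv2.imwrite(f"pics/{n}0.png",p[:,:,::-1]);np.savez(f"pics/{n}0.npz",p=p,d=d)
    print(n,camera_info(n))
print(camera_info("wrist"))
E
```

```text
pics
{'time': 0.0, 'joint_positions': array([ 1.23799497,  0.39921357,  0.0450536 ,  1.53788298, -0.01869178,
        1.20690509, -0.05071108]), 'qd': array([-0.00062537, -0.00040515, -0.00112831,  0.00026884,  0.00043585,
       -0.00036936, -0.0007405 ]), 'effort': array([-8.82553286e-04, -4.75118101e+01,  1.36426862e+00, -2.54220521e+01,
        1.15644166e-02,  9.41741047e-03, -7.08216120e-06]), 'eef_pos': array([ 0.15045718, -0.63171905,  0.24424858]), 'orientation': array([ 0.08236762, -0.08263872,  0.70296631, -0.70158733]), 'ft_force': array([-0.6627421 , -0.89552666, -0.72828638]), 'moment': array([-0.0109389 , -0.00932393, -0.04770578]), 'opening': 0.9988156756643729}
scene {'intrinsics': array([[438.38460327,   0.        , 316.26258291],
       [  0.        , 438.38460327, 202.51113874],
       [  0.        ,   0.        ,   1.        ]]), 'extrinsics': array([[ 0.38236085,  0.6023812 , -0.70066901,  1.36599454],
       [ 0.92375852, -0.26699785,  0.27455846, -0.09402696],
       [-0.02168826, -0.75222937, -0.65854429,  0.88880091],
       [ 0.        ,  0.        ,  0.   
[... 277 characters left out ...]
  [-0.99982666,  0.01331415,  0.01301478,  0.2116435 ],
       [-0.01408345, -0.08360167, -0.99639973,  1.13654691],
       [ 0.        ,  0.        ,  0.        ,  1.        ]])}
{'intrinsics': array([[351.75351527,   0.        , 321.92053569],
       [  0.        , 351.75351527, 202.07294899],
       [  0.        ,   0.        ,   1.        ]]), 'mount': array([[ 8.53253590e-04,  9.57031138e-01,  2.89983918e-01,
        -7.41290639e-02],
       [ 3.23970465e-05, -2.89984049e-01,  9.57031478e-01,
        -1.29016560e-01],
       [ 9.99999635e-01, -8.07195922e-04, -2.78434913e-04,
        -1.42800672e-03],
       [ 0.00000000e+00,  0.00000000e+00,  0.00000000e+00,
         1.00000000e+00]])}
```

View pics/scene0.png

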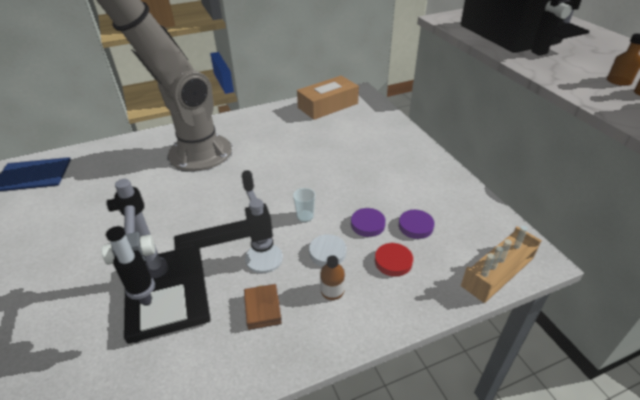

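View pics/top0.png

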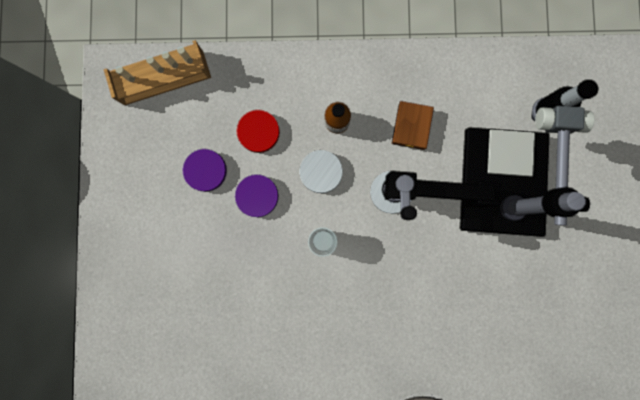

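The scene view shows the jack at about (258,225) with the disc below it at (265,258), the spare at (327,250), and the purple and red look-alikes to the right. In the top view, the jack hub is at about (403,183), the knob at (408,212), the disc under the foot at (385,192), and the spare at (321,171).

```bash
cat > h.py <<'E'
import numpy as np,cv2
from station import *
def pts(n,d,T=None):
    i=camera_info(n);K=i["intrinsics"];T=i["extrinsics"] if T is None else T
    v,u=np.mgrid[:400,:640]
    P=np.stack([(u-K[0,2])/K[0,0]*d,(v-K[1,2])/K[1,1]*d,d],-1)
    return P@T[:3,:3].T+T[:3,3]
def ray(n,u,v,z,T=None):
    i=camera_info(n);K=i["intrinsics"];T=i["extrinsics"] if T is None else T
    r=T[:3,:3]@np.array([(u-K[0,2])/K[0,0],(v-K[1,2])/K[1,1],1]);o=T[:3,3]
    return o+r*(z-o[2])/r[2]
E
python3 - <<'E'
from h import *
z=np.load("pics/top0.npz");p,d=z["p"],z["d"];P=pts("top",d)
sub=P[160:235,360:470]
for lo,hi in((.235,.27),(.19,.215),(.16,.185),(.13,.155)):
    m=(sub[...,2]>lo)&(sub[...,2]<hi)&(d[160:235,360:470]>0)
    q=sub[m]; r,c=np.nonzero(m)
    print(lo,m.sum(),np.median(q,0).round(4),q.min(0).round(3),q.max(0).round(3),c.min()+360,c.max()+360,r.min()+160,r.max()+160)
print("spare z",np.median(P[160:182,310:332,2]),"bench",np.median(P[300:340,200:300,2]), "under disc",np.median(P[195:206,374:381,2]),P[200,377])
for v in range(165,222,4): print(v,(P[v,380:420:3,2]*1000).round(0).astype(int))
z=np.load("pics/scene0.npz");S=pts("scene",z["d"])
print("scene disc z",[(S[v,u]*1000).round() for u,v in((265,264),(255,262),(275,262),(327,250),(300,300))])
cv2.imwrite("pics/c1.png",cv2.resize(np.hstack([p[150:240,350:450,::-1],z["p"][160:280,200:300,::-1][:90]]),None,fx=4,fy=4,interpolation=2))
cv2.imwrite("pics/c2.png",cv2.resize(np.hstack([np.vstack([p[150:240,350:450,::-1],np.zeros((40,100,3),np.uint8)]),z["p"][155:285,205:305,::-1]]),None,fx=4,fy=4,interpolation=2))
E
```

```text
0.235 174 [0.5222 0.0614 0.2538] [0.51  0.047 0.235] [0.534 0.073 0.259] 402 416 206 219
0.19 394 [0.5708 0.0607 0.2038] [0.512 0.043 0.195] [0.596 0.076 0.213] 396 413 175 218
0.16 490 [0.5811 0.0721 0.1751] [0.549 0.03  0.16 ] [0.61  0.089 0.181] 387 416 170 200
0.13 953 [ 0.5718 -0.0245  0.1458] [ 0.55  -0.082  0.13 ] [0.608 0.09  0.155] 385 469 172 200
spare z 0.024908714907757368 bench 0.0005932907194383663 under disc 0.012235326255361834 [0.55899589 0.09305517 0.00939191]
165 [-2  0  2 -1 -4  1 -3  1  2  2 -3  1  2 -3]
169 [-3  4  2  3  5  2 -1  2  3 -1  2 -2  1 -1]
173 [  4  13  12 175 178 179 177 179 175 175 175 176 169  -1]
177 [ 14  10 131 174 176 176 174 204 204 205 206 180 172  -4]
181 [ 13  17 133 173 181 174 206 203 204 202 204 176 173 149]
185 [  9  70 141 174 178 178 205 205 207 204 205 202 143 146]
189 [ 15  74 147 175 176 174 201 205 204 206 203 180 144 145]
193 [ 12  71 150 176 174 177 179 203 201 201 176 175 145 146]
197 [ 14  13 147 171 173 176 176 203 202 203 174 180  -2  -5]
201 [ 11  15  13  12 124  67 120 202 202 203  11   2   5  -4]
205 [ 11   9  11  12  13   8  12 201 203 204   4   0   2   4]
209 [  9  12  12  14  13  10  10 218 251 255 256 256  -1   1]
213 [ -1  -2  -1  -3   1   1  -2 234 253 254 256 254 253   2]
217 [ -4   1   3   2   1   3   5 215 247 253 255 254   1   0]
221 [ 1 -5 -1 -1  2 -1 -1  4  2  4  0  1  0  3]
scene disc z [array([605.,  55.,  12.]), array([589.,  32.,  14.]), array([612.,  80.,  15.]), array([635., 219.,  24.]), array([741., 101.,   1.])]
```

View pics/c2.png

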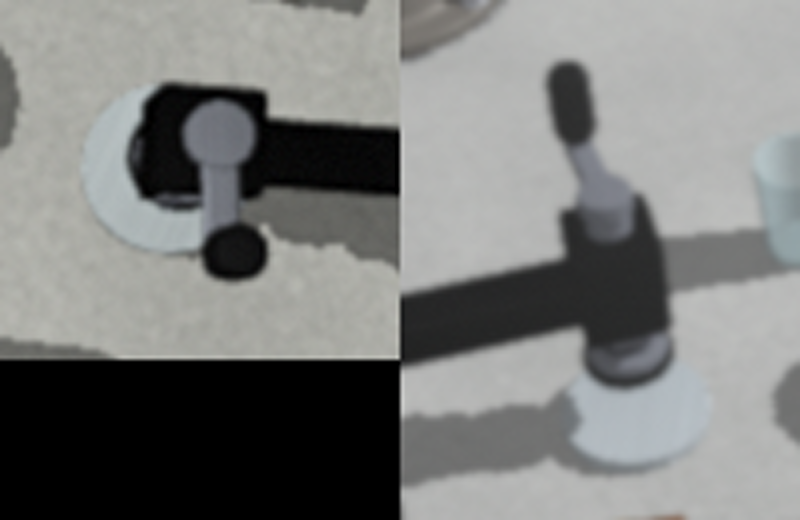

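The thin disc (top at z≈12 mm) is under the foot, and the spare is the thick one. The foot's rim reads about 71 mm, so its underside is about 54 mm above the bench. Next I'll work out the exact axis, knob and tool-frame moves.

```bash
cat >> h.py <<'E'
from scipy.spatial.transform import Rotation
def R():
    w,x,y,z=observe()["orientation"];return Rotation.from_quat([x,y,z,w]).as_matrix()
def to(p):  # needed shift in tool mm
    s=observe();return (R().T@(np.array(p)-s["eef_pos"])*1000).round(1)
E
python3 - <<'E'
from h import *
a=ray("top",404.8,183.5,.204);k=ray("top",408.7,212.7,.255)
print("axis",a,"knob",k,np.linalg.norm((a-k)[:2]))
# scene view: hub top & knob top (crop coords/4 + offset)
print("scene hub",ray("scene",205+(608-400)/4,155+188/4,.204),"knob top",ray("scene",205+(570-400)/4,155+72/4,.255))
z=np.load("pics/top0.npz");P=pts("top",z["d"]);m=(abs(P[...,2]-.145)<.006)&(P[...,1]<.03)&(P[...,1]>-.1)
q=P[m];print("beam",np.polyfit(q[:,1],q[:,0],1),m.sum())
hs=P[165:205,380:420];q=hs[abs(hs[...,2]-.175)<.008][:,:2].astype(np.float32);print("housing",cv2.minAreaRect(q*1000))
print(R().round(3));print(to([k[0],k[1],.40]))
m=(P[...,2]>.1)&(P[...,1]<-.1);q=P[m];print("scope",q.min(0),q.max(0))
E
```

```text
axis [0.57915416 0.05911343 0.204     ] knob [0.52108119 0.06180906 0.255     ] 0.058135500448414014
scene hub [0.5783534  0.06285313 0.204     ] knob top [0.52596988 0.06076474 0.255     ]
beam [0.08761182 0.57452333] 1027
housing ((579.8506469726562, 59.659706115722656), (56.334381103515625, 57.44729232788086), 83.48722076416016)
[[-0.973 -0.001  0.232]
 [-0.232  0.002 -0.973]
 [ 0.    -1.    -0.002]]
[-521.3 -154.7 -589.1]
scope [ 0.49703967 -0.26636818  0.10001463] [ 0.7467788  -0.10005016  0.35298784]
```

Both views agree: the axis is at (0.579, 0.060) and the knob at (0.521, 0.061), with a radius of 58 mm. I'll rise first, square the tool to the world axes, then swing over on the near side of the microscope.

```bash
python3 -m creep '[[[0,-39,0,3.4],[0,-39,0,3.4],[0,-39,0,3.3],[0,-39,0,3.3],[-14,0,-26,0],[-14,0,-26,0],[-14,0,-26,0],[-14,0,-26,0],[-14,0,-26,0],[-14,0,-26,0],[-14,0,-26,0],[-14,0,-26,0]]]' 85
python3 -c "
from h import *
print(R().round(3),to([.521,.0615,.40]),observe()['joint_positions'])"
```

```text
time: 1.1
eef_pos: [0.263, -0.4227, 0.4009]
orientation: [-0.0, -0.0, 0.707, -0.707]
ft_force: [0.8, 0.3, 0.6]
opening: 0.995
[[-1.    -0.001 -0.   ]
 [ 0.     0.    -1.   ]
 [ 0.001 -1.    -0.   ]] [-258.     1.  -484.2] [ 0.96634551  0.04346495 -0.03975108  1.64095535  0.00186183  1.45789953
 -0.64441897]
```

```bash
python3 -m creep '[[[-14,0,-30,0],[-14,0,-30,0],[-14,0,-30,0],[-14,0,-30,0],[-14,0,-30,0],[-14,0,-30,0],[-14,0,-30,0],[-14,0,-30,0],[-14,0,-30,0],[-14,0,-30,0],[-14,0,-30,0],[-14,0,-30,0]]]'
python3 -m creep '[[[-22,0,-31,0],[-22,0,-31,0],[-23,0,-31,0],[-23,0,-31,0],[0,0,0,0],[0,0,0,0]]]'
python3 - <<'E'
from h import *
s=observe();p,d=camera("wrist");i=camera_info("wrist")
T=np.eye(4);T[:3,:3]=R();T[:3,3]=s["eef_pos"];T=T@i["mount"]
np.savez("pics/w1.npz",p=p,d=d,T=T);cv2.imwrite("pics/w1.png",p[:,:,::-1])
P=pts("wrist",d,T);m=(d>0)&(P[...,2]>.245)&(P[...,2]<.265)&(abs(P[...,0]-.52)<.05)&(abs(P[...,1]-.06)<.05)
q=P[m];print(m.sum(),q.min(0),q.max(0),"centre",(q.min(0)+q.max(0))/2,np.median(q,0))
m=(d>0)&(abs(P[...,2]-.204)<.006)&(abs(P[...,0]-.58)<.06)&(abs(P[...,1]-.06)<.06);q=P[m];print("hub",m.sum(),q.min(0),q.max(0))
print(s["eef_pos"],to([.521,.0615,.4]))
E
```

```text
time: 2.1
eef_pos: [0.4307, -0.0628, 0.401]
orientation: [0.0, 0.0, -0.707, 0.707]
ft_force: [0.4, 0.1, 0.6]
opening: 0.998
time: 2.6
eef_pos: [0.5208, 0.0618, 0.4003]
orientation: [0.001, -0.002, 0.708, -0.707]
ft_force: [-0.3, -0.5, -1.1]
opening: 0.994
782 [0.5075568  0.04736218 0.24515401] [0.53290516 0.07315523 0.25633276] centre [0.52023098 0.06025871 0.25074338] [0.52178038 0.05994017 0.25398599]
hub 1764 [0.52728782 0.04417402 0.19808631] [0.5937486  0.07582128 0.20688911]
[0.52075314 0.06175018 0.4002551 ] [-0.6  0.5 -1.7]
```

View pics/w1.png

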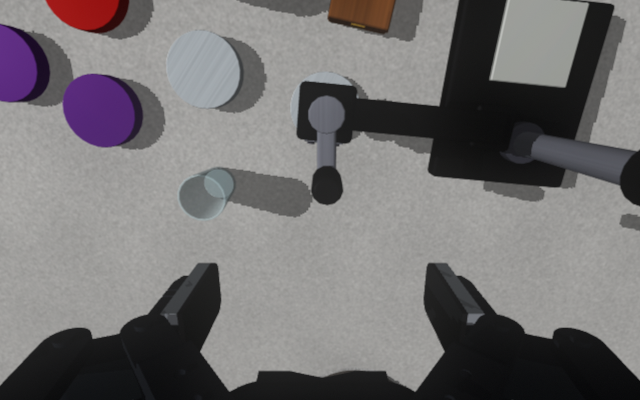

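The wrist view shows the knob centred between the open fingers, with its top at pixel (326,185), the hub at (326,113), and nothing close by. It measures (0.5205, 0.0605), which agrees with the earlier value. Now I'll descend and grip.

```bash
python3 -m creep '[[[0,25,1,0],[0,25,0,0],[0,25,0,0],[0,25,0,0],[0,25,0,0],[0,20,0,0],[0,15,0,0],[0,8,0,0],[0,0,0,0],[0,0,0,0]]]'
python3 -m creep '[[[0,0,0,0],[0,0,0,0],[0,0,0,0],[0,0,0,0],[0,0,0,0],[0,0,0,0],[0,0,0,0],[0,0,0,0]]]' 20 50
```

```text
time: 3.48
eef_pos: [0.5206, 0.0576, 0.2337]
orientation: [0.0, -0.001, -0.707, 0.707]
ft_force: [0.1, -0.4, 0.3]
opening: 0.996
time: 4.15
eef_pos: [0.5209, 0.0585, 0.2339]
orientation: [-0.0, -0.0, -0.707, 0.707]
ft_force: [-0.9, -2.0, 5.7]
opening: 0.297
```

```bash
cat > st.py <<'E'
from h import *
s=observe();v=s["eef_pos"][:2]*1000-[578.7,60]
a=np.degrees(np.arctan2(v[1],v[0]));t=np.array([np.sin(np.radians(a)),-np.cos(np.radians(a))]);f=s["ft_force"]
print("phi %.1f r %.1f drag(tangential) %.1f radial %.1f fz %.1f open %.3f t %.2f"%(a,np.hypot(*v),-f[:2]@t,f[:2]@v/np.hypot(*v),f[2],s["opening"],s["time"]))
E
python3 -m creep '[[[-2,0,-15,0],[-5.8,0,-14,0],[-9.2,0,-12,0],[-12,0,-9.2,0],[-14,0,-5.8,0],[-15,0,-2,0]]]'; python3 st.py
```

```text
time: 4.65
eef_pos: [0.5763, 0.1169, 0.2338]
orientation: [0.002, 0.003, -0.706, 0.708]
ft_force: [-7.9, -3.6, 11.2]
opening: 0.299
phi 92.4 r 57.0 drag(tangential) 8.0 radial -3.2 fz 11.2 open 0.299 t 4.65
```

It tracks well, with about 8 N drag as expected. Next half turn.

```bash
python3 -m creep '[[[-15,0,2,0],[-14,0,5.8,0],[-12,0,9.2,0],[-9.2,0,12,0],[-5.8,0,14,0],[-2,0,15,0],[2,0,15,0],[5.8,0,14,0],[9.2,0,12,0],[12,0,9.2,0],[14,0,5.8,0],[15,0,2,0]]]'; python3 st.py
python3 - <<'E'
from h import *
p,d=camera("scene");cv2.imwrite("pics/s2.png",cv2.resize(p[120:290,160:340,::-1],None,fx=3.3,fy=3.3,interpolation=2))
E
```

```text
time: 5.65
eef_pos: [0.5824, 0.0008, 0.2341]
orientation: [0.003, 0.004, 0.708, -0.706]
ft_force: [8.2, 1.5, -1.3]
opening: 0.3
phi -86.4 r 59.3 drag(tangential) 8.3 radial -1.0 fz -1.3 open 0.300 t 5.65
```

View pics/s2.png

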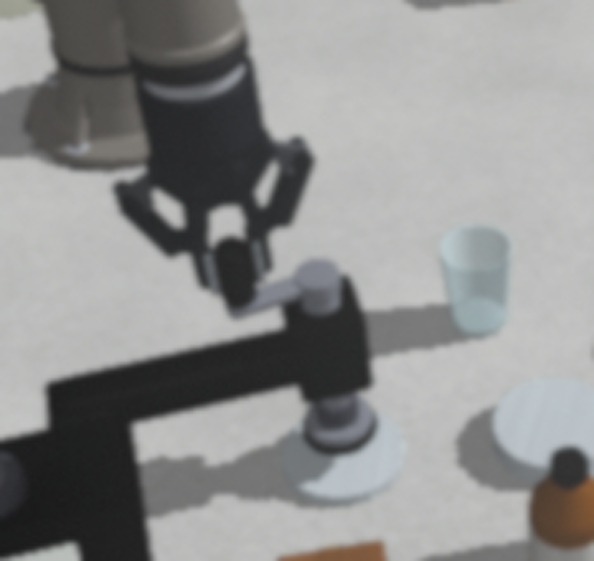

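The knob is held at crop (235,270) and the foot is lower, at (340,425), but still clear of the disc. Continuing.

```bash
python3 -m creep '[[[15,0,-2,0],[14,0,-5.8,0],[12,0,-9.2,0],[9.2,0,-12,0],[5.8,0,-14,0],[2,0,-15,0]]]'; python3 st.py
python3 - <<'E'
from h import *
p,d=camera("scene");P=pts("scene",d)
for u in (256,260,264,268): print(u,[(v,*(P[v,u]*1000).round().astype(int)) for v in range(232,266,3)])
E
```

```text
time: 6.2
eef_pos: [0.521, 0.0538, 0.2339]
orientation: [0.001, -0.002, -0.704, 0.71]
ft_force: [0.1, -9.1, 5.6]
opening: 0.299
phi -173.9 r 58.0 drag(tangential) 9.1 radial 0.9 fz 5.6 open 0.299 t 6.20
256 [(232, np.int64(605), np.int64(44), np.int64(134)), (235, np.int64(606), np.int64(43), np.int64(126)), (238, np.int64(606), np.int64(42), np.int64(116)), (241, np.int64(604), np.int64(41), np.int64(104)), (244, np.int64(581), np.int64(44), np.int64(69)), (247, np.int64(579), np.int64(43), np.int64(57)), (250, np.int64(581), np.int64(41), np.int64(48)), (253, np.int64(593), np.int64(38), np.int64(50)), (256, np.int64(593), np.int64(37), np.int64(39)), (259, np.int64(579), np.int64(38), np.int64(12)), (262, np.int64(587), np.int64(35), np.int64(10)), (265, np.int64(598), np.int64(32), np.int64(11))]
260 [(232, np.int64(604), np.int64(54), np.int64(130)), (235, np.int64(606), np.int64(53), np.int64(122)), (238, np.int64(606), np.int64(52), np.int64(112)), (241, np.int64(598), np.int64(52), np.int64(93)), (244, np.int64(589), np.int64(53), np.int64(73)), (247, np.int64(592), np.int64(
[... 835 characters left out ...]
p.int64(597), np.int64(54), np.int64(12)), (265, np.int64(611), np.int64(50), np.int64(16))]
268 [(232, np.int64(607), np.int64(73), np.int64(125)), (235, np.int64(609), np.int64(72), np.int64(117)), (238, np.int64(605), np.int64(72), np.int64(102)), (241, np.int64(581), np.int64(76), np.int64(67)), (244, np.int64(587), np.int64(74), np.int64(63)), (247, np.int64(591), np.int64(72), np.int64(56)), (250, np.int64(593), np.int64(70), np.int64(47)), (253, np.int64(602), np.int64(67), np.int64(46)), (256, np.int64(606), np.int64(65), np.int64(39)), (259, np.int64(593), np.int64(67), np.int64(14)), (262, np.int64(602), np.int64(64), np.int64(13)), (265, np.int64(611), np.int64(61), np.int64(12))]
```

The foot's rim is at about 47 mm, so its underside is about 30 mm up, 18 mm above the disc (roughly 215° to go). I'll do 150°, then go in small steps while watching the force.

```bash
python3 -m creep '[[[-2,0,-15,0],[-5.8,0,-14,0],[-9.2,0,-12,0],[-12,0,-9.2,0],[-14,0,-5.8,0],[-15,0,-2,0],[-15,0,2,0],[-14,0,5.8,0],[-12,0,9.2,0],[-9.2,0,12,0]]]'; python3 st.py
python3 - <<'E'
from h import *
p,d=camera("scene");P=pts("scene",d)
for u in (258,262,266): print(u,[(v,*(P[v,u]*1000).round().astype(int).tolist()) for v in range(246,272,2)])
E
```

```text
time: 7.08
eef_pos: [0.6266, 0.0921, 0.2339]
orientation: [-0.001, -0.004, 0.709, -0.705]
ft_force: [-8.7, 5.0, 8.4]
opening: 0.297
phi 33.8 r 57.7 drag(tangential) 9.0 radial -4.5 fz 8.4 open 0.297 t 7.08
258 [(246, 584, 48, 63), (248, 584, 47, 56), (250, 587, 45, 52), (252, 587, 45, 44), (254, 586, 44, 36), (256, 592, 42, 35), (258, 596, 41, 32), (260, 596, 40, 25), (262, 597, 39, 19), (264, 599, 38, 13), (266, 604, 36, 11), (268, 610, 34, 11), (270, 618, 32, 13)]
262 [(246, 590, 57, 65), (248, 591, 56, 59), (250, 595, 54, 56), (252, 595, 53, 49), (254, 596, 53, 42), (256, 596, 52, 36), (258, 601, 50, 33), (260, 603, 49, 28), (262, 606, 47, 24), (264, 603, 47, 13), (266, 607, 46, 10), (268, 616, 43, 13), (270, 620, 41, 11)]
266 [(246, 590, 67, 60), (248, 595, 65, 58), (250, 591, 65, 48), (252, 592, 64, 41), (254, 595, 63, 37), (256, 598, 62, 33), (258, 606, 59, 35), (260, 606, 59, 27), (262, 609, 57, 23), (264, 605, 57, 11), (266, 613, 55, 12), (268, 623, 52, 16), (270, 625, 51, 11)]
```

```bash
c(){ python3 st.py; }
python3 -m creep '[[[-2.9,0,7,0],[-2.9,0,7,0]]]' >/dev/null; c
python3 -m creep '[[[-1,0,7.5,0],[-1,0,7.5,0]]]' >/dev/null; c
python3 -m creep '[[[1,0,7.5,0],[1,0,7.5,0]]]' >/dev/null; c
python3 -m creep '[[[2.9,0,7,0],[2.9,0,7,0]]]' >/dev/null; c
python3 -m creep '[[[4.6,0,6,0],[4.6,0,6,0]]]' >/dev/null; c
python3 - <<'E'
from h import *
p,d=camera("scene");P=pts("scene",d)
for u in (258,262,266): print(u,[(v,*(P[v,u]*1000).round().astype(int).tolist()) for v in range(250,274,2)])
E
```

```text
phi 20.0 r 57.8 drag(tangential) 8.6 radial -2.0 fz 5.4 open 0.293 t 7.30
phi 5.4 r 58.1 drag(tangential) 9.1 radial 0.2 fz 3.2 open 0.296 t 7.47
phi -9.8 r 58.3 drag(tangential) 8.7 radial 1.2 fz 0.7 open 0.299 t 7.63
phi -25.5 r 58.6 drag(tangential) 8.6 radial 1.9 fz -0.6 open 0.298 t 7.80
phi -41.1 r 58.9 drag(tangential) 9.5 radial 2.1 fz -0.7 open 0.300 t 7.97
258 [(250, 584, 46, 49), (252, 584, 45, 42), (254, 586, 44, 36), (256, 586, 43, 29), (258, 593, 41, 29), (260, 597, 40, 26), (262, 597, 39, 19), (264, 599, 37, 13), (266, 602, 36, 9), (268, 610, 34, 11), (270, 618, 32, 13), (272, 618, 31, 5)]
262 [(250, 588, 56, 49), (252, 596, 53, 50), (254, 595, 53, 41), (256, 592, 53, 30), (258, 597, 51, 29), (260, 602, 49, 27), (262, 605, 48, 23), (264, 604, 47, 14), (266, 607, 46, 11), (268, 616, 43, 13), (270, 618, 42, 8), (272, 623, 40, 6)]
266 [(250, 593, 65, 50), (252, 597, 64, 46), (254, 595, 63, 37), (256, 594, 62, 29), (258, 602, 60, 30), (260, 606, 59, 26), (262, 606, 58, 20), (264, 608, 57, 15), (266, 612, 55, 11), (268, 621, 53, 14), (270, 623, 51, 9), (272, 622, 51, 0)]
```

The drag is just starting to rise and the foot's rim is now at about 29 mm, which is disc top plus foot height. I'll continue in small steps and log the force.

```bash
c(){ python3 st.py; }
python3 -m creep '[[[6,0,4.6,0],[6,0,4.6,0]]]' >/dev/null; c
python3 -m creep '[[[7,0,2.9,0],[7,0,2.9,0]]]' >/dev/null; c
python3 -m creep '[[[7.5,0,1,0],[7.5,0,1,0]]]' >/dev/null; c
python3 - <<'E'
from h import *
p,d=camera("scene");P=pts("scene",d)
for u in (258,262,266): print(u,[(v,*(P[v,u]*1000).round().astype(int).tolist()) for v in range(252,266,2)])
E
```

```text
phi -56.0 r 59.1 drag(tangential) 8.6 radial 0.9 fz -2.3 open 0.298 t 8.18
phi -70.9 r 59.2 drag(tangential) 9.2 radial 0.1 fz -1.7 open 0.303 t 8.35
phi -85.5 r 59.2 drag(tangential) 11.1 radial 0.5 fz -2.4 open 0.295 t 8.52
258 [(252, 587, 45, 45), (254, 585, 44, 35), (256, 585, 43, 27), (258, 596, 41, 32), (260, 598, 39, 28), (262, 596, 39, 18), (264, 598, 38, 12)]
262 [(252, 592, 54, 46), (254, 592, 53, 38), (256, 594, 52, 33), (258, 597, 51, 29), (260, 602, 49, 27), (262, 602, 48, 20), (264, 604, 47, 14)]
266 [(252, 597, 63, 46), (254, 596, 63, 38), (256, 595, 62, 29), (258, 604, 60, 32), (260, 604, 59, 24), (262, 606, 58, 19), (264, 607, 57, 13)]
```

```bash
c(){ python3 st.py; }
python3 -m creep '[[[7.5,0,-1,0],[7.5,0,-1,0]]]' >/dev/null; c
python3 -m creep '[[[7,0,-2.9,0],[7,0,-2.9,0]]]' >/dev/null; c
python3 -m creep '[[[6,0,-4.6,0],[6,0,-4.6,0]]]' >/dev/null; c
```

```text
phi -99.7 r 59.2 drag(tangential) 12.0 radial -0.8 fz -3.9 open 0.300 t 8.73
phi -114.0 r 59.1 drag(tangential) 13.3 radial -1.1 fz -3.8 open 0.301 t 8.90
phi -127.9 r 58.9 drag(tangential) 13.3 radial -0.7 fz -3.4 open 0.296 t 9.07
```

```bash
c(){ python3 st.py; }
python3 -m creep '[[[4.6,0,-6,0]]]' >/dev/null; c
python3 -m creep '[[[4.6,0,-6,0]]]' >/dev/null; c
python3 -m creep '[[[0,0,0,0]]]' >/dev/null; c
```

```text
phi -134.8 r 58.7 drag(tangential) 13.9 radial 1.1 fz -0.7 open 0.301 t 9.15
phi -141.7 r 58.6 drag(tangential) 14.4 radial 0.2 fz -0.6 open 0.298 t 9.23
phi -143.7 r 58.6 drag(tangential) 9.1 radial 0.5 fz 1.0 open 0.300 t 9.32
```

The drag is 14.4 N at about 90° past touch, which matches the target of about 14 N. I'll ease off the hand tension, release and rise.

```bash
python3 -m creep '[[[-3,0,4,0],[0,0,0,0],[0,0,0,0]]]'; python3 st.py
python3 -m creep '[[[0,0,0,0],[0,0,0,0],[0,0,0,0],[0,0,0,0],[0,0,0,0],[0,0,0,0]]]' 70; python3 st.py
python3 -m creep '[[[0,-8,0,0],[0,-15,0,0],[0,-25,0,0],[0,-30,0,0],[0,-30,0,0],[0,-30,0,0],[20,-10,0,0],[30,0,0,0],[30,0,0,0],[0,0,0,0],[0,0,0,0]]]'
python3 - <<'E'
from h import *
p,d=camera("scene");P=pts("scene",d);cv2.imwrite("pics/s3.png",p[:,:,::-1])
for u in (258,262,266): print(u,[(v,*(P[v,u]*1000).round().astype(int).tolist()) for v in range(252,266,2)])
p,d=camera("top");P=pts("top",d);cv2.imwrite("pics/t3.png",p[:,:,::-1])
m=(d>0)&(abs(P[...,2]-.253)<.008)&(np.hypot(P[...,0]-.5787,P[...,1]-.06)<.08);q=P[m];print(m.sum(),q.min(0),q.max(0))
if m.sum(): k=np.median(q,0);print(k,np.degrees(np.arctan2(k[1]-.06,k[0]-.5787)))
E
```

```text
time: 9.57
eef_pos: [0.532, 0.0247, 0.2339]
orientation: [0.0, -0.0, -0.707, 0.707]
ft_force: [-0.3, -1.8, 5.7]
opening: 0.297
phi -143.0 r 58.5 drag(tangential) 1.3 radial 1.3 fz 5.7 open 0.297 t 9.57
time: 10.07
eef_pos: [0.5313, 0.0258, 0.2331]
orientation: [-0.0, -0.0, 0.707, -0.707]
ft_force: [0.7, -0.7, 0.1]
opening: 0.818
phi -144.2 r 58.4 drag(tangential) 1.0 radial -0.2 fz 0.1 open 0.818 t 10.07
time: 10.98
eef_pos: [0.4507, 0.0258, 0.3823]
orientation: [-0.001, -0.001, -0.706, 0.708]
ft_force: [0.8, 0.1, 0.7]
opening: 0.821
258 [(252, 590, 44, 47), (254, 585, 44, 36), (256, 587, 43, 30), (258, 597, 40, 33), (260, 596, 40, 25), (262, 598, 38, 20), (264, 598, 38, 12)]
262 [(252, 596, 53, 50), (254, 594, 53, 41), (256, 593, 52, 32), (258, 599, 50, 32), (260, 601, 49, 26), (262, 604, 48, 21), (264, 605, 47, 15)]
266 [(252, 594, 64, 44), (254, 596, 63, 38), (256, 594, 63, 28), (258, 603, 60, 31), (260, 603, 59, 24), (262, 605, 58, 18), (264, 612, 56, 18)]
164 [0.5203073  0.01354957 0.24540823] [0.54596606 0.03916656 0.25893595]
[0.53290267 0.02691292 0.25378521] -144.15311755386116
```

View pics/s3.png

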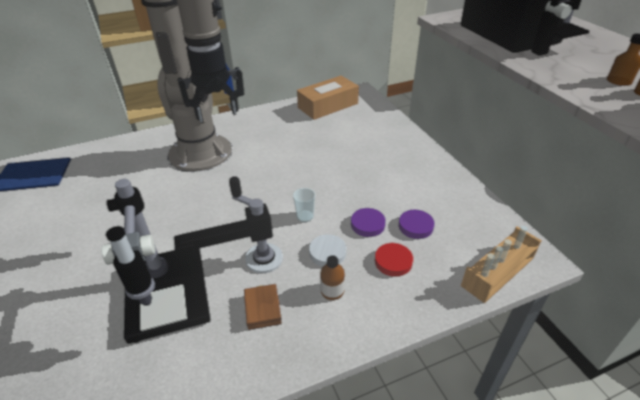

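The foot rests on the disc at about (264,262), the crank stayed at -144°, and the arm is clear. The bottle, box, beaker, spare disc and coloured discs are where they were. Handing in.

```bash
python3 -c "
from station import *
print(close_job())"
```

```text
the job is handed in; nothing more can be done
None
```

I turned the crank clockwise about 1.9 turns, until the foot was on the thin disc and the crank turned clearly heavier. Then I let go, moved the arm clear and handed the job in at about 11 s.

- **Force at the knob:** the drag rose from about 8.9 N running free to 14.4 N at the last moving reading. The brief gives 14 N for a quarter turn past touch.
- **Foot on the disc:** the depth readings put the foot's rim at about 29–30 mm, which is the 12 mm disc plus the 17 mm foot. It stayed there while the crank turned further.
- **Crank after release:** it stayed where I left it, at about -144° in both the arm and top-camera readings. In the final picture the other things on the bench looked unmoved.
- **Where touch began is uncertain:** single force readings vary by about 0.5 N. Two readings between -55° and -71° were lower than the rest of the rise, so first touch lies somewhere between -41° and -65°. That puts the final position roughly 80–105° past touch.

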